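Load the safety test bay

ROBOT

A 6-joint arm with a two-finger parallel gripper is mounted at the origin on the work surface. World frame = base frame: x ahead of the robot, y to its left, z up, the work surface at z = 0. Lengths are in m, angles in rad, forces in N, time in s.
With the tool pointing down it reaches from about 0.35 to 0.775 m from the base axis. Payload 5.5 kg.
Tool frame: the origin (TCP) lies on the centre line of the jaws, within the pads' length; the fingertips stand 11 mm ahead of it and the grasp point (between the pads) lies 8 mm behind it; z points along the fingers, y is the line along which they close (so a half turn about z gives the same grasp; the last joint's range is limited). The gripper opens to 85 mm and grips with 20 to 120 N. Pads are 22 mm wide; open, the fingers measure 114 mm over their backs; the gripper's body (76 mm by 85 mm) begins 54 mm behind the grasp point. The pads swing forward as they close: fully open they stand 13 mm farther back than shut.
Start: joints at [1.123, 0.313, 0.046, 1.304, 0, 1.431], TCP at [0.174, 0.548, 0.242] pointing down, gripper open.
Joint ranges: [-2.76, 2.76], [-0.86, 1.69], [-1.03, 1.26], [-2.2, 2.34], [-1.47, 1.5], [-3.14, 3.14]. Speed limits (rad/s): [2.57, 2.57, 3.14, 3.14, 3.14, 3.14].

INTERFACE

Orientations are given as a unit quaternion [w, x, y, z].
In Python, from workcell import get_state, eyes, env gives the robot as it stands.
- The arm moves only by the shell command python3 -m inch 'ROWS' [OPENING] [FORCE]. ROWS is JSON, one flat list of numbers, 4 for each row, row after row: the shift along the tool's x, y, z in cm, then the turn about the tool's z in rad. A call has exactly 5 rows; each row shifts and turns the commanded pose from where the row before left it, along the tool's axes as they then stand; what a row does not reach is not made up. A row lasts 1/12 s, in which the tool goes at most 41.7 mm and 7.16 degrees, less where a joint would pass 70% of its speed; a pose out of reach is approached as far as the arm can. A call is refused whole if a number of a shift passes 4.17 or a number of a turn 0.125, either way. A call with a gripper value outside its range is refused whole. OPENING is the opening, from -1 (shut) to 1 (fully open), set as the call begins (- or left out, the last holds). The fingers move at their own pace and stop on an object; FORCE is the grip in N (left out, the last holds). Time passes only in rows, so rows that do not move let the fingers close, or fill a call up. It gives the time, the measured TCP pose, the force, the opening and the grip force at its end, in the units of the state.
- get_state(): the state, without advancing time (a new reading comes with each control period).
- eyes.read_camera(name): name is "side" or "top" or "wrist"; returns the picture (400x640x3 uint8, red, green, blue); there is no depth.
- eyes.camera_info(name): a dict with "fovy" (degrees; the focal length in pixels is half the picture's height over the tangent of half this angle, whatever the lens; pixels are square), "cx", "cy" (the principal point, pixels), "xyz" and "orientation" of the camera in the world. Camera axes: x right, y down, z forward; pixel columns grow to the right and rows downward; lengths in m; the calibration is good to about 2 mm. A picture is of the moment at which its call begins: read the wrist's pose just before it. camera_info takes no time and is no camera call; for the wrist camera it gives the pose at the moment of the call.
- env.hand_in(): hands the job in; it is judged then, once.
The state is a dict: "clock": time; "joint_pos": joint angles; "qvel": joint speeds; "tau": joint torques, N m; "tcp_pos": TCP position; "orientation": TCP orientation; "wrist_force": force on the tool from outside, world axes, zero at the start; "ft_torque": the same for the moment, N m; "finger_gap": finger opening in m; "grip_force": force on a finger pad.
Only numpy, scipy, OpenCV 4.12 (cv2) and the standard library are available. Lean on these libraries where they do the work, as an engineer would, in place of code of your own. Each camera call takes 0.05 s, during which the arm holds its last target. There are 200 camera calls.

TASK

Swing the clear cover of the test bay up until it stays open by itself, then hang the narrow supply module on the cleat inside by the angled strip on its back, strip fully down behind the cleat, and let go of it. Bring the cover down all the way, easing it against its spring so that it never slams, and with the cover shut press the start button fully in. Leave the charger, the multimeter and the screwdriver where they are.

Things in the scene. Friction and masses are not known exactly. Their poses are not given: they have to be found in the camera images.
- bay: fixed test bay, grey steel with clear upper walls, 165 mm deep (x), 270 wide (y), 180 high at the back, 140 in front, open at the top under its cover. Origin: centre of its underside; x to its back wall, y to its left, z up. Inside: floor at z = 14, back wall at x = 72.5, clear front at x = -77, sides at y = +-129 mm. Pod (66 high) on its right to y = -226, strut on its left to y = 155
- cover (a joint): angle of the clear flat cover hinged on top of the back wall: 0 shut (sloping down to the front by 0.245 rad), grows as its front edge swings up and back, stop at 2.15. Over-centre spring: below about 1.75 rad spring and weight pull it shut (up to 0.7 N m, 5 N at the handle; let go, it slams); beyond 1.85 it swings on to the stop and stays open
- cover_hinge (a point): middle of the cover's hinge axis, which runs along the bay's y; at own x = 77.5 mm, y = 0, z = 180 mm of the bay
- cover_grip (a point): middle of the cover's bow handle: round steel bar 10 mm thick, 120 long along the bay's y, 31 mm clear of the cover's outer face, on posts at y = +-55 mm, 8 mm from the front edge. Shut, it is 161.5 mm before and 7 mm above the hinge axis (bay axes) and turns about it; fully open it is behind the cover, 94 mm beyond and 131 mm above the axis. Axes turn with the cover (shut: the bay's)
- cleat (a point): foot of the cleat, mid-length, on the inner face of the bay's back wall, 85 mm above the bench; axes as the bay's. The cleat is an aluminium strip 4 mm thick, 180 long along y, rising from here at 60 degrees away from the wall to a free upper edge 13 mm before the wall and 23 mm above this point: a V-shaped slot, 11 mm wide at the top, between it and the wall
- module_center (a point): centre of the supply module's case, loose, upright on the bench, 0.27 to 0.53 kg: plain aluminium, 70 mm deep (x), 45 wide (y), 105 high, black terminal strips on its front (-x); on its back (+x) the angled strip and, at the bottom, a black foot 19.5 mm long. x points to its back, z up
- module_strip (a point): middle of the lower free edge of the module's angled strip (4 mm thick), which slants from the case's back down and backwards at 60 degrees; 53 mm behind, 17 mm above the case's centre. Lowered with its top tilted 0.2 to 0.25 rad to the wall, the foot passes before the cleat; it slides home. Home and upright, this edge is 2 mm off the wall, 11 mm above the cleat's foot, anywhere along it
- start (a joint): start button's travel, 0 out, 0.006 m fully in; spring, 5 N when fully in
- start_top (a point): top centre of the start button, a grey round cap 26 mm across in a black collar on the pod's top, 22 mm over the pod; pressed straight down. At own x = -25, y = -181, z = 88 mm of the bay
- charger: bystander: charger, a lower and broader aluminium box without strip, 90 x 62 x 58 mm high; origin under its centre. It and the module may stand in either place left of the bay
- meter: bystander: grey hand-held multimeter lying flat, 165 x 80 x 34 mm; origin under its centre, long along its x
- driver: bystander: screwdriver lying on the bench, about 200 mm long along its x; origin near its middle, on the bench
Not all that is in view belongs to the job. Leave any pink, red or yellow look-alike of the part that bears module_center alone.

How it is judged:
On the way, in this order (a step that is already met when the one before it is completed fails the run):
1. the cover stands open by itself, the fingers off it (value of joint cover above 1.9 rad and contact force between the fingers and anything else below 0.1 N), for 0.2 s.
2. the module hangs fully down on the cleat, let go, with the cover open (x of module_strip in the frame of cleat between -0.006 and 0.002 m and z of module_strip in the frame of cleat between 0.006 and 0.015 m and y of module_strip in the frame of cleat between -0.075 and 0.075 m and angle between module_strip's own z axis and vertical below 0.08 rad and value of joint cover above 1.7 rad and contact force between the fingers and anything else below 0.1 N), for 0.3 s.
3. the cover is shut over the hung module (x of module_strip in the frame of cleat between -0.006 and 0.002 m and z of module_strip in the frame of cleat between 0.006 and 0.015 m and y of module_strip in the frame of cleat between -0.075 and 0.075 m and angle between module_strip's own z axis and vertical below 0.08 rad and value of joint cover below 0.04 rad), for 0.2 s.
4. the start button is pressed fully in with the cover shut (all of step 3 and value of joint start above 0.0045 m), for 0.05 s.
At the end, for the whole second after the job is handed in: The module hangs on the cleat, its strip down to within 4 mm of home and upright within 0.08 rad; the cover is shut to within 0.04 rad; the start button has been pressed with the cover shut and is out again (all of step 3 and value of joint start below 0.002 m and velocity of joint cover between -0.05 and 0.05 rad/s); the robot touches nothing.
It fails at once if the cover slams: it swings shut faster than 3 rad/s (velocity of joint cover below -3 rad/s).
It fails at once if charger, multimeter or screwdriver is moved by more than 30 mm (distance of any of charger, meter, driver from where it was at the start of the episode above 0.03 m).
It also fails if it takes over 72 s, if anything falls off the work surface, if the arm or the gripper's body presses on something with over 40 N, if the wrist force passes 120 N, or if a joint passes its speed limit or range.

## Working session

There is one attempt and no reset: what is moved stays moved. The work goes in short steps, Python scripts to look and compute and a shell command to move; the robot and the scene stay as the last step left them, time stands still between calls to the robot, and variables do not carry over. Pictures are saved under pics/ and viewed, at most 10 in all, crops included, and the job is handed in when it is done.

```bash
mkdir -p pics; ls; python3 - <<'E'
from workcell import get_state, eyes
import cv2, numpy as np
s=get_state(); print({k:np.round(v,3).tolist() for k,v in s.items()})
for n in ("side","top","wrist"):
    i=eyes.camera_info(n); print(n,i)
    im=eyes.read_camera(n); cv2.imwrite(f"pics/{n}0.png",im[:,:,::-1])
a=cv2.imread("pics/side0.png");b=cv2.imread("pics/top0.png")
E
```

```text
pics
{'clock': 0.0, 'joint_pos': [1.123, 0.314, 0.045, 1.304, -0.0, 1.431], 'qvel': [0.001, 0.0, 0.001, 0.0, 0.0, 0.001], 'tau': [-0.001, -48.063, 29.853, 0.019, -0.0, 0.0], 'tcp_pos': [0.174, 0.548, 0.241], 'orientation': [-0.0, 0.153, 0.988, -0.001], 'wrist_force': [-0.296, -0.896, 0.263], 'ft_torque': [-0.011, -0.005, -0.029], 'grip_force': 0.0, 'finger_gap': 0.085}
side {'fovy': 55.08754477107256, 'cx': 316.11903521766186, 'cy': 199.37129169582693, 'xyz': array([ 0.38710176, -0.64777009,  0.604392  ]), 'orientation': array([-0.48411111,  0.86995792, -0.08530507,  0.03914973])}
top {'fovy': 45.09655726732761, 'cx': 313.12719486938164, 'cy': 204.76526571333116, 'xyz': array([0.24944499, 0.10628534, 1.4481491 ]), 'orientation': array([ 0.06979533, -0.69693391,  0.71043064, -0.06855686])}
wrist {'fovy': 67.2060374399624, 'cx': 319.3534270670815, 'cy': 199.02129111809447, 'xyz': array([0.10293748, 0.57094465, 0.37248334]), 'orientation': array([0.11845687, 0.79829774, 0.58417963, 0.08615597])}
```

View pics/top0.png

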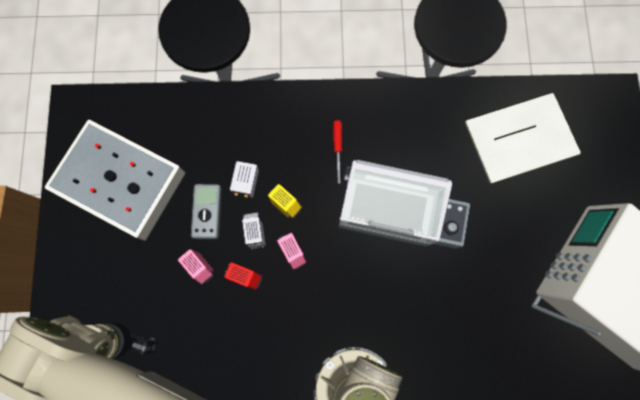

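View pics/side0.png

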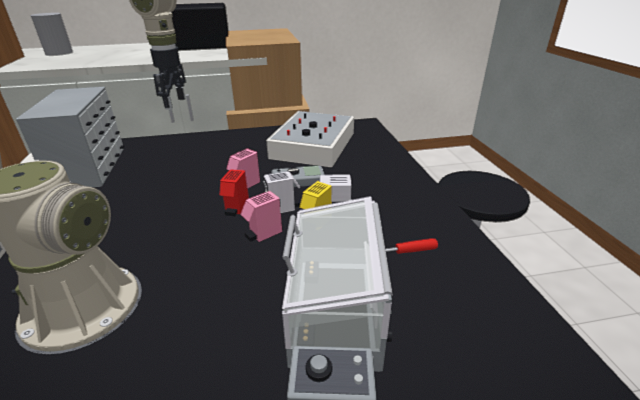

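The top view shows the bay around (400,202) and its pod at (455,222). There are two aluminium boxes, at (244,179) and (253,231), with a yellow one at (284,200), pink ones at (291,250) and (195,266), and a red one at (243,275). (253,231) looks narrower, so it is probably the module and (244,179) the charger. An enlarged crop should confirm this.

```bash
cat > h.py <<'E'
import numpy as np, cv2
from workcell import get_state, eyes
from scipy.spatial.transform import Rotation as R
def q2R(q): return R.from_quat(np.r_[q[1:],q[0]]).as_matrix()
def cam(n,i=None):
    i=i or eyes.camera_info(n); f=200/np.tan(np.radians(i["fovy"])/2)
    return f,i["cx"],i["cy"],np.array(i["xyz"]),q2R(i["orientation"])
def proj(c,P):
    f,cx,cy,t,M=c; p=(np.atleast_2d(P)-t)@M; return np.c_[cx+f*p[:,0]/p[:,2],cy+f*p[:,1]/p[:,2]]
def back(c,u,v,z):
    f,cx,cy,t,M=c; d=M@np.array([(u-cx)/f,(v-cy)/f,1]); return t+d*(z-t[2])/d[2]
def tri(obs): # [(cam,u,v)]
    A=np.zeros((3,3));b=np.zeros(3)
    for (f,cx,cy,t,M),u,v in obs:
        d=M@np.array([(u-cx)/f,(v-cy)/f,1]); d/=np.linalg.norm(d); Q=np.eye(3)-np.outer(d,d); A+=Q;b+=Q@t
    return np.linalg.solve(A,b)
E
python3 - <<'E'
from h import *
a=cv2.imread("pics/top0.png")[150:280,170:300]; b=cv2.imread("pics/top0.png")[140:260,325:485]
a=cv2.resize(a,(520,520),interpolation=2); 
s=cv2.imread("pics/side0.png")[140:250,210:370]; s=cv2.resize(s,(800,550),interpolation=2)
b=cv2.resize(b,(800,600),interpolation=2)
cv2.imwrite("pics/ca.png",a);cv2.imwrite("pics/cb.png",b);cv2.imwrite("pics/cs.png",s)
c=cam("top")
for u,v,z in [(253,231,.105),(244,179,.058),(400,202,.18),(451,227,.088),(205,210,.03),(339,155,0.01)]: print(u,v,back(c,u,v,z).round(3))
E
```

```text
253 231 [0.444 0.277 0.105]
244 179 [0.608 0.31  0.058]
400 202 [ 0.504 -0.127  0.18 ]
451 227 [ 0.447 -0.285  0.088]
205 210 [0.521 0.43  0.03 ]
339 155 [0.691 0.023 0.01 ]
```

View pics/ca.png

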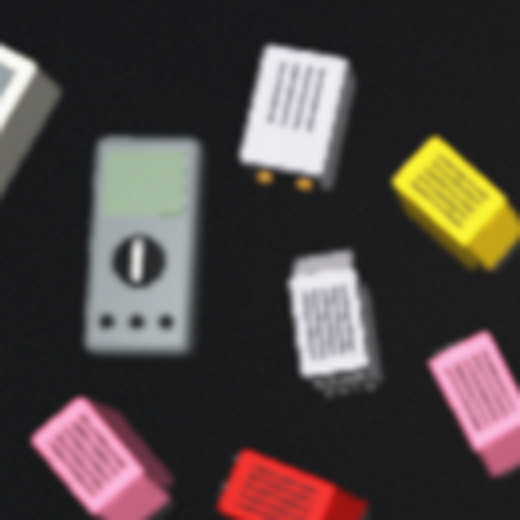

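View pics/cb.png

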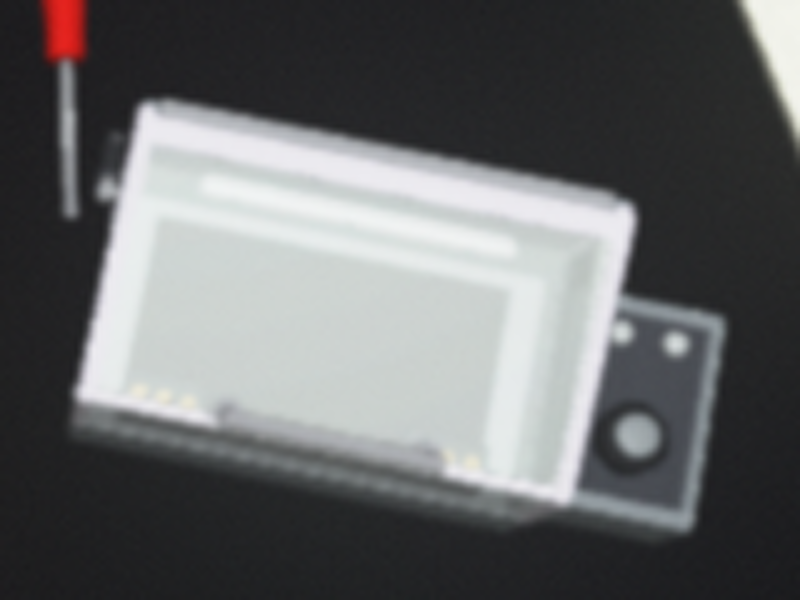

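View pics/cs.png

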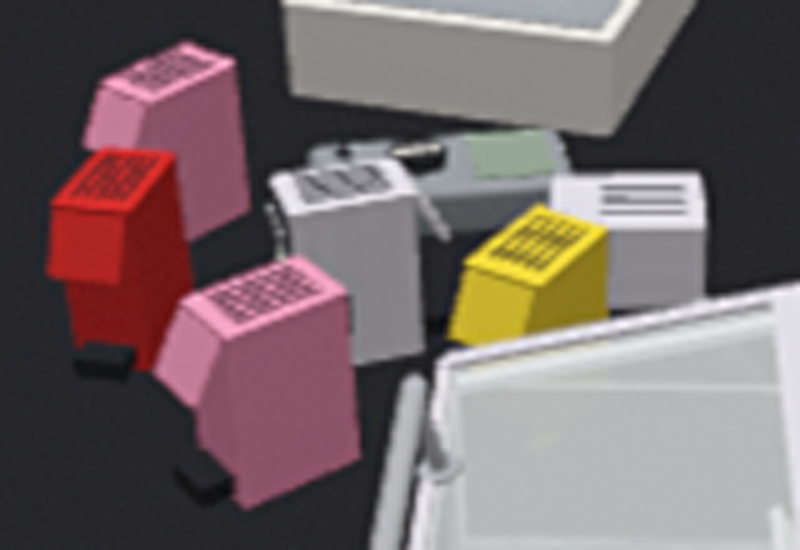

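Confirmed: the narrow box at (253,231) is the module. It is plain aluminium, with the strip on its far (+x) side and terminals on the near side. The lower, broader box at (244,179), with no strip, is the charger. Next I fit both poses.

```bash
cat > fit.py <<'E'
from h import *
from scipy.optimize import least_squares
ct,cs=cam("top"),cam("side")
def pose(p,L): 
    c,s=np.cos(p[2]),np.sin(p[2]); return np.array(L)/1000@np.array([[c,s,0],[-s,c,0],[0,0,1]])+[p[0],p[1],0]
A=lambda u,v:(170+(u+.5)/4-.5,150+(v+.5)/4-.5)
B=lambda u,v:(325+(u+.5)/5-.5,140+(v+.5)/5-.5)
S=lambda u,v:(210+(u+.5)/5-.5,140+(v+.5)/5-.5)
def fit(obs,p0):
    f=lambda p:np.concatenate([(proj(c,pose(p,[L]))[0]-uv) for c,L,uv in obs])
    r=least_squares(f,p0,loss="soft_l1"); print(r.x.round(4)); print(f(r.x).reshape(-1,2).round(1).tolist()); return r.x
if __name__=="__main__":
    print("bay"); b=fit([(ct,[-25,-181,88],B(637,434)),(ct,[-84,60,187],B(222,406)),(ct,[-84,-60,187],B(440,460)),
     (ct,[82.5,135,180],B(147,102)),(ct,[82.5,-135,180],B(632,205)),
     (cs,[-25,-181,88],(318,362)),(cs,[-84,60,187],S(413,378)),(cs,[-84,-60,187],(290,272))],[.5,-.12,-.2])
    print("module"); m=fit([(ct,[35,22.5,105],A(292,284)),(ct,[35,-22.5,105],A(355,267)),(ct,[-35,-22.5,105],A(366,370)),(ct,[-35,22.5,105],A(303,378)),
     (cs,[-35,-22.5,105],S(297,212)),(cs,[35,-22.5,105],S(418,187)),(cs,[35,22.5,105],S(395,160)),(cs,[-35,22.5,105],S(272,180)),(cs,[35,-22.5,0],S(422,350))],[.444,.277,.1])
    print(pose(b,[[77.5,0,180],[-84,0,187],[72.5,0,85],[-25,-181,88]]).round(4))
E
python3 fit.py
```

```text
bay
[ 0.5176 -0.1192 -0.2401]
[[0.2, -0.5], [-0.0, 1.3], [1.0, 0.3], [-0.2, -2.1], [0.4, -1.8], [-0.1, -0.5], [0.5, 1.8], [-4.8, -13.9]]
module
[0.4488 0.2801 0.144 ]
[[-0.4, -2.1], [-0.4, -0.4], [0.3, -1.8], [0.2, -1.2], [-2.0, 0.6], [-0.9, 1.1], [-0.7, -0.7], [-0.6, -0.5], [0.0, 0.8]]
[[ 0.5928 -0.1377  0.18  ]
 [ 0.436  -0.0993  0.187 ]
 [ 0.588  -0.1365  0.085 ]
 [ 0.4502 -0.2891  0.088 ]]
```

```bash
cat > go.py <<'E'
# usage: go.py x y z yaw   (yaw = world direction of tool y); prints the shift in tool axes, cm, and turn
import sys; from h import *
def rel(x,y,z,yaw):
    s=get_state(); M=q2R(s["orientation"]); d=M.T@(np.array([x,y,z])-s["tcp_pos"])*100
    a=np.arctan2(M[1,1],M[0,1]); t=-((yaw-a+np.pi)%(2*np.pi)-np.pi)
    t2=(t+np.pi/2)%np.pi-np.pi/2
    print("t",round(s["clock"],2),"tcp",s["tcp_pos"].round(4),"yawy",round(a,3),"shift cm",d.round(2),"turn",round(t,3),"alt",round(t2,3),"j6",s["joint_pos"][5].round(3))
if __name__=="__main__": rel(*map(float,sys.argv[1:]))
E
python3 - <<'E'
from h import *
from go import rel
s=get_state();M=q2R(s["orientation"]);print(M.round(3)); i=eyes.camera_info("wrist"); print("cam in tool",(M.T@(i["xyz"]-s["tcp_pos"])).round(3),(M.T@q2R(i["orientation"])).round(2).tolist())
rel(.436,-.0993,.28,-.2401)
E
```

```text
[[-0.953  0.303 -0.001]
 [ 0.303  0.953 -0.001]
 [ 0.    -0.001 -1.   ]]
cam in tool [ 0.075  0.001 -0.131] [[0.0, -0.96, -0.29], [1.0, 0.0, 0.0], [-0.0, -0.29, 0.96]]
t 0.15 tcp [0.174  0.5476 0.2416] yawy 1.263 shift cm [-44.56 -53.72  -3.77] turn 1.503 alt 1.503 j6 1.431
```

```bash

python3 -m inch '[-2.23,-2.69,-0.19,0,-2.23,-2.69,-0.19,0,-2.23,-2.69,-0.19,0,-2.23,-2.69,-0.19,0,-2.23,-2.69,-0.19,0]' >/dev/null
python3 -m inch '[-2.23,-2.69,-0.19,0,-2.23,-2.69,-0.19,0,-2.23,-2.69,-0.19,0,-2.23,-2.69,-0.19,0,-2.23,-2.69,-0.19,0]' >/dev/null
python3 -m inch '[-2.23,-2.69,-0.19,0,-2.23,-2.69,-0.19,0,-2.23,-2.69,-0.19,0,-2.23,-2.69,-0.19,0,-2.23,-2.69,-0.19,0]' >/dev/null
python3 -m inch '[-2.23,-2.69,-0.19,0,-2.23,-2.69,-0.19,0,-2.23,-2.69,-0.19,0,-2.23,-2.69,-0.19,0,-2.23,-2.69,-0.19,0]'
python3 -m inch '[0,0,0,0.1,0,0,0,0.1,0,0,0,0.1,0,0,0,0.1,0,0,0,0.1]' >/dev/null
python3 -m inch '[0,0,0,0.1,0,0,0,0.1,0,0,0,0.1,0,0,0,0.1,0,0,0,0.1]' >/dev/null
python3 -m inch '[0,0,0,0.1,0,0,0,0.1,0,0,0,0.1,0,0,0,0.1,0,0,0,0.1]'
python3 - <<'E'
from h import *
from go import rel
rel(.436,-.0993,.28,-.2401)
import json
i=eyes.camera_info("wrist"); im=eyes.read_camera("wrist")[:,:,::-1]; cv2.imwrite("pics/w1.png",im)
json.dump({k:np.array(v).tolist() for k,v in i.items()},open("w1.json","w"))
c=cam("wrist",i); from fit import pose; b=[.5176,-.1192,-.2401]
print(proj(c,pose(b,[[-84,60,187],[-84,-60,187],[-84,0,187],[-25,-181,88]])).round(1).tolist())
E
```

```text
clock: 1.82
tcp_pos: [0.4364, -0.1016, 0.2802]
orientation: [-0.0, 0.154, 0.988, 0.0]
wrist_force: [0.3, 0.2, -1.0]
finger_gap: 0.0853
grip_force: 0.0
clock: 3.07
tcp_pos: [0.436, -0.0997, 0.28]
orientation: [-0.0, 0.787, 0.617, -0.0]
wrist_force: [0.4, 0.0, 0.4]
finger_gap: 0.0853
grip_force: 0.0
t 3.07 tcp [ 0.436  -0.0997  0.28  ] yawy -0.242 shift cm [ 0.04 -0.01  0.  ] turn -0.002 alt -0.002 j6 1.408
[[320.3, 128.2], [320.4, 274.5], [320.3, 206.8], [366.6, 317.4]]
```

View pics/w1.png

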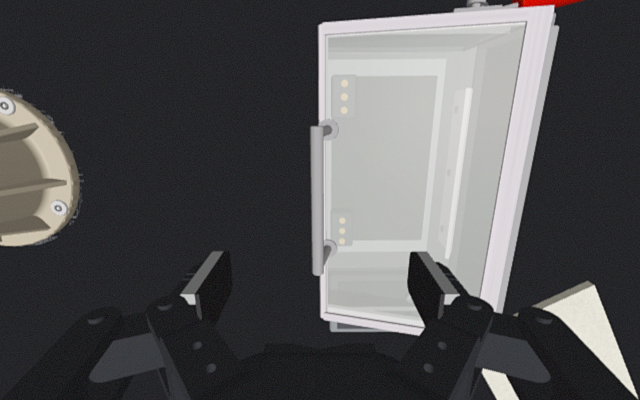

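The wrist view shows the bar with ends at (316.5,127) and (318.5,274), about 3 px left of the prediction. I'll refine the bay fit with these.

```bash
python3 - <<'E'
from fit import *
import json
cw=cam("wrist",json.load(open("w1.json")))
b=fit([(ct,[-25,-181,88],B(637,434)),(ct,[-84,60,187],B(222,406)),(ct,[-84,-60,187],B(440,460)),
     (ct,[80,135,180],B(147,102)),(ct,[80,-135,180],B(632,205)),
     (cs,[-25,-181,88],(318,362)),(cs,[-84,60,187],S(413,378)),
   (cw,[-84,60,187],(316.5,127)),(cw,[-84,-60,187],(318.5,274))]+[(cw,[-84,60,187],(316.5,127)),(cw,[-84,-60,187],(318.5,274))]*2,[.5,-.12,-.2])
print(pose(b,[[77.5,0,180],[-84,0,187],[72.5,0,85],[-25,-181,88]]).round(4))
from go import rel
p=pose(b,[[-84,0,187]])[0]; rel(p[0],p[1],.187-.008,b[2])
E
```

```text
[ 0.5159 -0.1175 -0.2332]
[[-0.3, -0.3], [-0.5, 2.1], [0.6, 0.8], [-1.2, -0.4], [-0.5, -0.7], [-0.6, -1.2], [-0.7, 1.5], [0.3, 0.3], [-0.1, -0.2], [0.3, 0.3], [-0.1, -0.2], [0.3, 0.3], [-0.1, -0.2]]
[[ 0.5913 -0.1354  0.18  ]
 [ 0.4342 -0.0981  0.187 ]
 [ 0.5864 -0.1342  0.085 ]
 [ 0.4497 -0.2878  0.088 ]]
t 3.12 tcp [ 0.4361 -0.0997  0.28  ] yawy -0.246 shift cm [ 0.11 -0.22 10.1 ] turn -0.013 alt -0.013 j6 1.412
```

```bash

python3 -m inch '[0.11,-0.22,0,-0.013,0,0,2.5,0,0,0,2.5,0,0,0,2.5,0,0,0,1.5,0]' -0.3 30
python3 -m inch '[0,0,1.1,0,0,0,0,0,0,0,0,0,0,0,0,0,0,0,0,0]' -0.3
python3 -m inch '[0,0,0,0,0,0,0,0,0,0,0,0,0,0,0,0,0,0,0,0]' -1 30
python3 -m inch '[0,0,0,0,0,0,0,0,0,0,0,0,0,0,0,0,0,0,0,0]'
```

```text
clock: 3.53
tcp_pos: [0.4331, -0.0976, 0.1879]
orientation: [-0.001, 0.781, 0.625, -0.001]
wrist_force: [-0.9, 0.9, -0.2]
finger_gap: 0.0303
grip_force: 0.0
clock: 3.95
tcp_pos: [0.4351, -0.0985, 0.1803]
orientation: [0.001, 0.781, 0.624, 0.001]
wrist_force: [0.1, -0.8, 0.9]
finger_gap: 0.03
grip_force: 0.0
clock: 4.37
tcp_pos: [0.4345, -0.0984, 0.1801]
orientation: [0.0, 0.782, 0.624, 0.0]
wrist_force: [-2.3, 1.2, 5.7]
finger_gap: 0.0087
grip_force: 29.4
clock: 4.78
tcp_pos: [0.4345, -0.0984, 0.1801]
orientation: [0.0, 0.782, 0.624, 0.0]
wrist_force: [-2.4, 0.3, 5.6]
finger_gap: 0.0086
grip_force: 29.4
```

```bash
python3 - <<'E'
import numpy as np
f=.0433+np.arange(0,2.01,.1); u=-16.165*np.cos(f); w=16.165*np.sin(f)
print(np.c_[np.diff(u),-np.diff(w)].round(2).tolist())
E
```

```text
[[0.15, -1.61], [0.31, -1.59], [0.47, -1.55], [0.62, -1.49], [0.77, -1.42], [0.9, -1.34], [1.03, -1.24], [1.15, -1.13], [1.26, -1.01], [1.35, -0.88], [1.44, -0.74], [1.5, -0.6], [1.55, -0.44], [1.59, -0.29], [1.61, -0.13], [1.62, 0.04], [1.6, 0.2], [1.58, 0.36], [1.53, 0.51], [1.47, 0.66]]
```

```bash

python3 -m inch '[0,0.15,-1.61,0,0,0.31,-1.59,0,0,0.47,-1.55,0,0,0.62,-1.49,0,0,0.77,-1.42,0]' - 40
python3 -m inch '[0,0.9,-1.34,0,0,1.03,-1.24,0,0,1.15,-1.13,0,0,1.26,-1.01,0,0,1.35,-0.88,0]'
python3 - <<'E'
from h import *
cv2.imwrite("pics/s2.png",eyes.read_camera("side")[100:400,150:500,::-1])
E
```

```text
clock: 5.2
tcp_pos: [0.455, -0.1032, 0.2553]
orientation: [-0.002, 0.782, 0.624, -0.002]
wrist_force: [-3.9, -1.9, -6.2]
finger_gap: 0.0086
grip_force: 38.9
clock: 5.62
tcp_pos: [0.5078, -0.1157, 0.3133]
orientation: [-0.003, 0.782, 0.623, -0.004]
wrist_force: [-16.8, -0.3, 15.7]
finger_gap: 0.0083
grip_force: 40.6
```

View pics/s2.png

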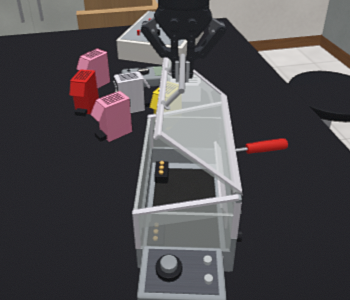

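The cover is following the bar at about 1 rad, gripped. The force points radially outward, so I'll bias the arc outward by about 2 mm and continue.

```bash

python3 -m inch '[0,1.3,-0.94,0,0,1.45,-0.75,0,0,1.53,-0.5,0,0,1.59,-0.29,0,0,1.61,-0.13,0]'
python3 -m inch '[0,1.62,0.04,0,0,1.6,0.2,0,0,1.58,0.36,0,0,1.53,0.51,0,0,1.47,0.66,0]'
python3 -m inch '[0,0,0,0,0,0,0,0,0,0,0,0,0,0,0,0,0,0,0,0]'
```

```text
clock: 6.08
tcp_pos: [0.5847, -0.1338, 0.3386]
orientation: [0.0, 0.782, 0.623, -0.002]
wrist_force: [-5.6, -5.1, 5.9]
finger_gap: 0.0082
grip_force: 41.4
clock: 6.5
tcp_pos: [0.6622, -0.1519, 0.3208]
orientation: [0.001, 0.782, 0.623, -0.001]
wrist_force: [2.4, -3.8, 5.8]
finger_gap: 0.008
grip_force: 41.7
clock: 6.92
tcp_pos: [0.6623, -0.1517, 0.3207]
orientation: [0.002, 0.782, 0.623, 0.0]
wrist_force: [1.0, -4.7, 1.9]
finger_gap: 0.0081
grip_force: 41.5
```

```bash

python3 -m inch '[0,0.55,0.3,0,0,0.55,0.33,0,0,0.55,0.36,0,0,0,0,0,0,0,0,0]'
python3 -m inch '[0,0,0,0,0,0,0,0,0,0,0,0,0,0,0,0,0,0,0,0]' -0.5
python3 -m inch '[0,0,-1.5,0,0,0,-2,0,0,0,-3,0,0,0,-3,0,0,0,-3,0]' -0.3
python3 -m inch '[0,0,0,0,0,0,0,0,0,0,0,0,0,0,0,0,0,0,0,0]'
python3 - <<'E'
from h import *
import json
i=eyes.camera_info("wrist"); im=eyes.read_camera("wrist")[:,:,::-1]; cv2.imwrite("pics/w3.png",im)
json.dump({k:np.array(v).tolist() for k,v in i.items()},open("w3.json","w"))
from go import rel
b=[.5159,-.1175,-.2332]
from fit import pose
print(proj(cam("wrist",i),pose(b,[[171.5,60,311],[171.5,-60,311],[-82.5,135,140],[-82.5,-135,140],[72.5-13,90,108],[72.5-13,-90,108]])).round(0).tolist())
E
```

```text
clock: 7.33
tcp_pos: [0.6786, -0.1556, 0.3107]
orientation: [0.002, 0.782, 0.623, -0.0]
wrist_force: [2.5, -4.8, 2.2]
finger_gap: 0.0084
grip_force: 41.9
clock: 7.75
tcp_pos: [0.6777, -0.1537, 0.3104]
orientation: [0.0, 0.782, 0.624, 0.0]
wrist_force: [2.2, -3.3, 0.4]
finger_gap: 0.0213
grip_force: 1.3
clock: 8.17
tcp_pos: [0.673, -0.1518, 0.4312]
orientation: [0.002, 0.781, 0.624, 0.002]
wrist_force: [0.3, -0.3, 2.1]
finger_gap: 0.0301
grip_force: 0.0
clock: 8.58
tcp_pos: [0.674, -0.1527, 0.4289]
orientation: [0.001, 0.782, 0.624, 0.001]
wrist_force: [-0.1, -0.2, -0.3]
finger_gap: 0.0299
grip_force: 0.0
[[332.0, 130.0], [329.0, 263.0], [128.0, 58.0], [159.0, 251.0], [248.0, 98.0], [254.0, 217.0]]
```

View pics/w3.png

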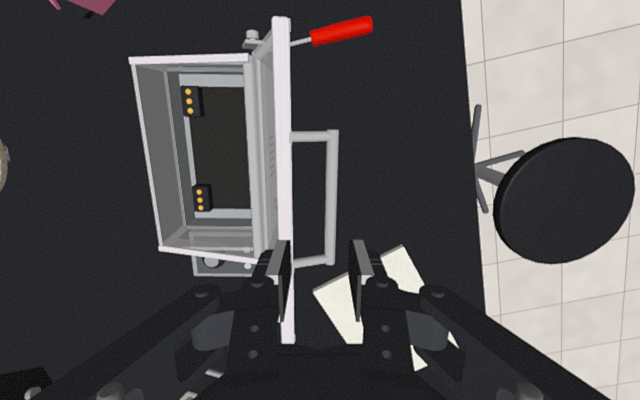

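The cover is fully open: bar ends at (333,133) and (331,264), within 3 px of the prediction. Now I move over the module.

```bash
python3 - <<'E'
from fit import *
import json
c1=cam("wrist",json.load(open("w1.json")));c3=cam("wrist",json.load(open("w3.json")))
b=fit([(ct,[-25,-181,88],B(637,434)),(cs,[-25,-181,88],(318,362)),
   (c1,[-84,60,187],(316.5,127)),(c1,[-84,-60,187],(318.5,274)),(c3,[171.5,60,311],(333,133)),(c3,[171.5,-60,311],(331,264)),(c3,[-82.5,135,140],(131,60)),(c3,[-82.5,-135,140],(160,248))],[.5,-.12,-.2])
from go import rel
p=pose([.4488,.2801,.144],[[-8,0,0]])[0]; rel(p[0],p[1],.28,1.715)
E
```

```text
[ 0.5164 -0.1184 -0.2377]
[[-0.0, -0.2], [-0.7, -0.8], [1.7, 0.8], [0.4, 0.2], [0.5, -1.1], [-1.1, 0.5], [-1.5, -1.2], [-1.0, 3.0]]
t 8.63 tcp [ 0.6739 -0.1527  0.4291] yawy -0.224 shift cm [ 36.91 -32.36  14.79] turn -1.939 alt 1.203 j6 1.456
```

```bash

python3 -m inch '[2.46,-2.16,0,0,2.46,-2.16,0,0,2.46,-2.16,0,0,2.46,-2.16,0,0,2.46,-2.16,0,0]' 1 >/dev/null
python3 -m inch '[2.46,-2.16,0,0,2.46,-2.16,0,0,2.46,-2.16,0,0,2.46,-2.16,0,0,2.46,-2.16,1,0]' >/dev/null
python3 -m inch '[2.46,-2.16,2.5,0,2.46,-2.16,2.5,0,2.46,-2.16,2.5,0,2.46,-2.16,2.5,0,2.46,-2.16,2.5,0]' >/dev/null
python3 -m inch '[0,0,1.3,-0.121,0,0,0,-0.121,0,0,0,-0.121,0,0,0,-0.121,0,0,0,-0.121]' >/dev/null
python3 -m inch '[0,0,0,-0.121,0,0,0,-0.121,0,0,0,-0.121,0,0,0,-0.121,0,0,0,-0.121]' >/dev/null
python3 -m inch '[0,0,0,-0.121,0,0,0,-0.121,0,0,0,-0.121,0,0,0,-0.121,0,0,0,-0.121]' >/dev/null
python3 -m inch '[0,0,0,-0.121,0,0,0,0,0,0,0,0,0,0,0,0,0,0,0,0]'
python3 - <<'E'
from h import *
import json
i=eyes.camera_info("wrist"); im=eyes.read_camera("wrist")[:,:,::-1]; cv2.imwrite("pics/w4.png",im)
json.dump({k:np.array(v).tolist() for k,v in i.items()},open("w4.json","w"))
from fit import *
print(proj(cam("wrist",i),pose([.4488,.2801,.144],[[35,22.5,105],[35,-22.5,105],[-35,-22.5,105],[-35,22.5,105]])).round(0).tolist())
from go import rel
p=pose([.4488,.2801,.144],[[-8,0,0]])[0]; rel(p[0],p[1],.072,1.715)
E
```

```text
clock: 11.55
tcp_pos: [0.4443, 0.2731, 0.2805]
orientation: [0.002, -0.07, 0.998, -0.001]
wrist_force: [0.6, 0.4, -0.2]
finger_gap: 0.0856
grip_force: 0.0
[[345.0, 218.0], [304.0, 218.0], [302.0, 153.0], [347.0, 153.0]]
t 11.6 tcp [0.4444 0.2731 0.2805] yawy 1.71 shift cm [ 0.35  0.66 20.84] turn -0.005 alt -0.005 j6 0.259
```

View pics/w4.png

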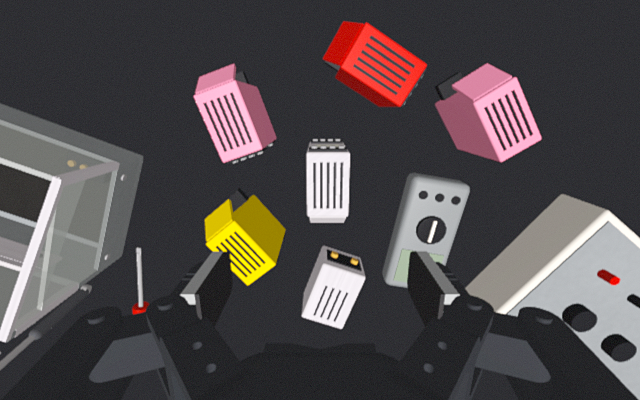

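The aluminium module is at about (328,185) and upright. It sits 4 mm to the tool's +y of the estimate, with its yaw aligned. Now I descend and grip.

```bash

python3 -m inch '[0.35,1.04,0,-0.005,0,0,3,0,0,0,3,0,0,0,3,0,0,0,2,0]' 0.5 25
python3 -m inch '[0,0,2.5,0,0,0,2.5,0,0,0,2.5,0,0,0,2.34,0,0,0,0,0]'
python3 -m inch '[0,0,0,0,0,0,0,0,0,0,0,0,0,0,0,0,0,0,0,0]' -1 25
python3 -m inch '[0,0,0,0,0,0,0,0,0,0,0,0,0,0,0,0,0,0,0,0]'
python3 go.py 0.4409 0.2789 0.072 1.715
```

```text
clock: 12.02
tcp_pos: [0.4385, 0.2831, 0.1678]
orientation: [0.001, -0.073, 0.997, -0.001]
wrist_force: [-0.5, -0.3, -1.4]
finger_gap: 0.064
grip_force: 0.0
clock: 12.43
tcp_pos: [0.4369, 0.2819, 0.0676]
orientation: [-0.002, -0.073, 0.997, -0.002]
wrist_force: [-0.9, 0.6, 0.1]
finger_gap: 0.064
grip_force: 0.0
clock: 12.85
tcp_pos: [0.4409, 0.283, 0.0729]
orientation: [0.003, -0.073, 0.997, -0.0]
wrist_force: [0.6, -0.3, -3.8]
finger_gap: 0.0448
grip_force: 28.5
clock: 13.27
tcp_pos: [0.4408, 0.283, 0.0727]
orientation: [0.003, -0.073, 0.997, -0.0]
wrist_force: [-1.5, 0.3, 4.2]
finger_gap: 0.0449
grip_force: 28.9
t 13.27 tcp [0.4408 0.283  0.0727] yawy 1.717 shift cm [ 0.05 -0.4   0.07] turn 0.002 alt 0.002 j6 0.273
```

```bash

python3 -m inch '[0,0,-2,0,0,0,-3,0,0,0,-3,0,0,0,-3.5,0,0,0,-3.5,0]'
python3 -m inch '[0,0,0,0.077,0,0,0,0.077,0,0,0,0.077,0,0,0,0.077,0,0,0,0.077]'
python3 go.py 0.366 -0.082 0.222 1.333
```

```text
clock: 13.68
tcp_pos: [0.439, 0.2825, 0.2224]
orientation: [0.001, -0.073, 0.997, -0.001]
wrist_force: [1.5, 1.0, -3.6]
finger_gap: 0.045
grip_force: 27.8
clock: 14.1
tcp_pos: [0.4395, 0.2827, 0.2213]
orientation: [0.002, 0.121, 0.993, -0.001]
wrist_force: [-0.9, 0.4, -3.4]
finger_gap: 0.0447
grip_force: 27.5
t 14.1 tcp [0.4395 0.2827 0.2213] yawy 1.328 shift cm [-1.630e+00 -3.717e+01 -3.000e-02] turn -0.005 alt -0.005 j6 0.662
```

```bash

python3 -m inch '[-0.11,-2.48,0,-0.005,-0.11,-2.48,0,0,-0.11,-2.48,0,0,-0.11,-2.48,0,0,-0.11,-2.48,0,0]' >/dev/null
python3 -m inch '[-0.11,-2.48,0,0,-0.11,-2.48,0,0,-0.11,-2.48,0,0,-0.11,-2.48,0,0,-0.11,-2.48,0,0]' >/dev/null
python3 -m inch '[-0.11,-2.48,0,0,-0.11,-2.48,0,0,-0.11,-2.48,0,0,-0.11,-2.48,0,0,-0.11,-2.48,0,0]' >/dev/null
python3 -m inch '[0,0,1,0,0,0,1,0,0,0,1,0,0,0,1,0,0,0,1,0]'
python3 - <<'E'
from h import *
from go import rel
rel(.366,-.082,.172,1.333)
cv2.imwrite("pics/s5.png",cv2.resize(eyes.read_camera("side")[60:320,120:460,::-1],(680,520)))
E
```

```text
clock: 15.77
tcp_pos: [0.3693, -0.0829, 0.1712]
orientation: [0.002, 0.117, 0.993, -0.0]
wrist_force: [1.3, -0.2, -4.0]
finger_gap: 0.0446
grip_force: 28.2
t 15.77 tcp [ 0.3693 -0.0829  0.1712] yawy 1.336 shift cm [ 0.34  0.01 -0.08] turn 0.003 alt 0.003 j6 -0.2
```

View pics/s5.png

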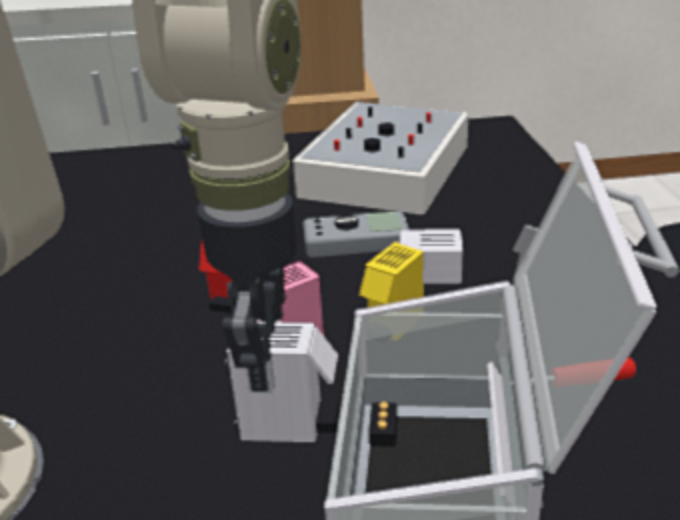

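Gravity alone doesn't tilt it. I'll push the foot against the bay's front wall by about 27 mm in total, to pivot the module in the pads.

```bash

python3 -m inch '[-0.3,0,0,0,-0.3,0,0,0,-0.3,0,0,0,-0.3,0,0,0,-0.3,0,0,0]'
python3 -m inch '[-0.3,0,0,0,-0.3,0,0,0,-0.3,0,0,0,-0.3,0,0,0,0,0,0,0]'
python3 - <<'E'
from h import *
from go import rel
rel(.366,-.082,.172,1.333)
cv2.imwrite("pics/s6.png",cv2.resize(eyes.read_camera("side")[160:320,200:400,::-1],(750,600)))
E
```

```text
clock: 16.23
tcp_pos: [0.3834, -0.0859, 0.1722]
orientation: [0.001, 0.117, 0.993, -0.0]
wrist_force: [-5.3, 0.5, -2.0]
finger_gap: 0.0447
grip_force: 28.5
clock: 16.65
tcp_pos: [0.3967, -0.0892, 0.1723]
orientation: [0.003, 0.117, 0.993, -0.0]
wrist_force: [-2.3, 1.5, -3.8]
finger_gap: 0.0446
grip_force: 28.3
t 16.65 tcp [ 0.3967 -0.0892  0.1723] yawy 1.337 shift cm [ 3.16 -0.01  0.01] turn 0.004 alt 0.004 j6 -0.186
```

View pics/s6.png

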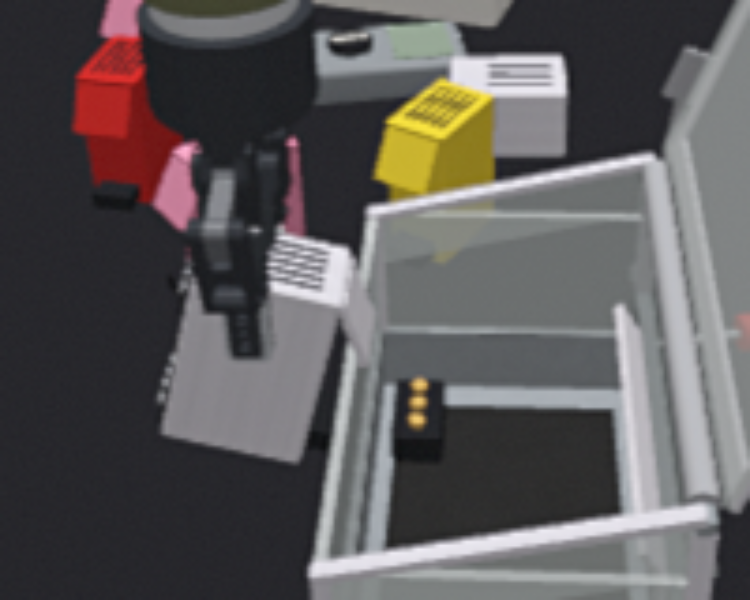

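```bash
cat > tilt.py <<'E'
from fit import *
def tilt(obs,yaw,y0,p0,c=None):
    # p = x,z of case centre along/above in module yaw frame, phi ; y0 lateral coordinate in that frame
    c=c or cam("side"); Rz=R.from_euler('z',yaw).as_matrix()
    def P(p,L): return Rz@(np.array([p[0],y0,p[1]])+R.from_euler('y',p[2]).as_matrix()@(np.array(L)/1000))
    f=lambda p:np.concatenate([proj(c,P(p,L))[0]-uv for L,uv in obs])
    r=least_squares(f,p0); print("x,z,phi",r.x.round(4),"res",f(r.x).reshape(-1,2).round(1).tolist()); return r.x
E
python3 - <<'E'
from tilt import *
s=get_state(); yaw=-.2345; c=R.from_euler('z',-yaw).apply(s["tcp_pos"]); print("tcp in module frame",c.round(4))
o=lambda u,v:(200+(u+.5)/3.75-.5,160+(v+.5)/3.75-.5)
x=tilt([([-35,-22.5,-52.5],o(162,434)),([35,-22.5,-52.5],o(299,462)),([35,-22.5,52.5],o(338,305)),([35,22.5,52.5],o(352,252))],yaw,c[1],[c[0]+.01,.15,.2])
M=R.from_euler('y',x[2]).as_matrix()
print("grasp in module",(M.T@(c+[0,0,.008]-[x[0],c[1],x[1]])).round(4)," strip rel tcp",(M@[.053,0,.017]+[x[0],c[1],x[1]]-c).round(4),"foot end",(M@[.0545,0,-.0525]+[x[0],c[1],x[1]]-c).round(4))
b=[.5164,-.1184,-.2377]; print("cleat in mod frame",R.from_euler('z',-yaw).apply(pose(b,[[72.5,0,85]])).round(4))
E
```

```text
tcp in module frame [0.4066 0.0054 0.1723]
x,z,phi [0.4051 0.151  0.2544] res [[-0.4, 0.5], [-0.1, 0.8], [0.8, 0.0], [-0.4, -1.1]]
grasp in module [-0.0059  0.      0.0287]  strip rel tcp [ 0.0541  0.     -0.0182] foot end [ 0.038   0.     -0.0858]
cleat in mod frame [[0.6023 0.0046 0.085 ]]
```

Tilt is about 0.25 rad, within the range wanted. I back off, rise, go over the front wall and lower to just above the cleat, 1 cm short of the slot.

```bash

python3 -m inch '[0.5,0,0,0,0.5,0,0,0,0,0,-2,0,0,0,-2.5,0,0,0,-2.5,0]'
python3 -m inch '[0,0,-1.8,0,-1.5,0,0,0,-2,0,0,0,-2,0,0,0,-2,0,0,0]'
python3 -m inch '[-2,0,0,0,-2,0,0,0,-1.5,0,0,0,-0.5,0,0,0,0,0,0,0]'
python3 -m inch '[0,0,2,0,0,0,2.5,0,0,0,2.5,0,0,0,2.5,0,0,0,2,0]'
python3 -m inch '[0,0,0.5,0,0,0,0,0,0,0,0,0,0,0,0,0,0,0,0,0]'
python3 - <<'E'
from h import *
s=get_state(); print("m frame",R.from_euler('z',.2345).apply(s["tcp_pos"]).round(4))
im=eyes.read_camera("side")[:,:,::-1]; cv2.imwrite("pics/s7f.png",im)
cv2.imwrite("pics/s7.png",cv2.resize(im[160:310,260:420],(640,600),interpolation=2))
E
```

```text
clock: 17.12
tcp_pos: [0.3856, -0.0866, 0.243]
orientation: [0.003, 0.117, 0.993, -0.0]
wrist_force: [0.2, -0.8, -2.7]
finger_gap: 0.0452
grip_force: 28.2
clock: 17.53
tcp_pos: [0.4601, -0.1044, 0.2614]
orientation: [0.004, 0.117, 0.993, -0.001]
wrist_force: [0.3, 0.5, -3.6]
finger_gap: 0.0447
grip_force: 28.4
clock: 17.95
tcp_pos: [0.5183, -0.1183, 0.2607]
orientation: [0.003, 0.117, 0.993, -0.0]
wrist_force: [0.4, -0.4, -4.1]
finger_gap: 0.0446
grip_force: 28.3
clock: 18.37
tcp_pos: [0.516, -0.1175, 0.1445]
orientation: [0.002, 0.117, 0.993, -0.0]
wrist_force: [0.5, -0.9, -3.3]
finger_gap: 0.0449
grip_force: 28.3
clock: 18.78
tcp_pos: [0.5188, -0.1185, 0.1426]
orientation: [0.004, 0.117, 0.993, -0.001]
wrist_force: [-0.2, -0.3, -3.7]
finger_gap: 0.0447
grip_force: 28.2
m frame [0.5322 0.0053 0.1426]
```

View pics/s7.png

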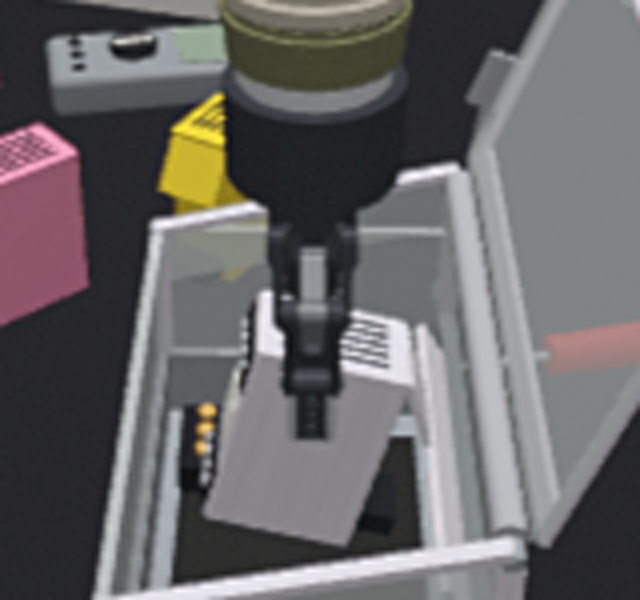

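```bash
python3 - <<'E'
from tilt import *
o=lambda u,v:(260+(u+.5)/4-.5,160+(v+.5)/4-.5)
k=lambda uv:((np.array(uv)+.5-[260,160])*4-.5).round(0).tolist()
x=tilt([([-35,-22.5,-52.5],o(206,513)),([35,-22.5,-52.5],o(350,545)),([35,-22.5,52.5],o(408,385)),([35,22.5,52.5],o(413,322))],-.2345,.0053,[.53,.12,.25])
M=R.from_euler('y',x[2]).as_matrix(); Rz=R.from_euler('z',-.2345).as_matrix()
cs=cam("side"); b=[.5164,-.1184,-.2377]
S2=lambda L:Rz@(np.array([x[0],.0053,x[1]])+M@(np.array(L)/1000))
print("strip edge ends",[k(proj(cs,S2([53,y,17]))[0]) for y in(-22.5,22.5)], (M@[.053,0,.017]+[x[0],0,x[1]]).round(4))
print("cleat top ends",k(proj(cs,pose(b,[[59.5,-90,108],[59.5,90,108]]))),"foot ends",k(proj(cs,pose(b,[[72.5,-90,85],[72.5,90,85]]))))
print("back wall inner top",k(proj(cs,pose(b,[[72.5,-129,180],[72.5,129,180],[82.5,-135,180]]))))
im=cv2.imread("pics/s7f.png"); cv2.imwrite("pics/s8.png",cv2.resize(im[235:300,345:405],(600,650)[:1]+(600,),interpolation=2))
E
```

```text
x,z,phi [0.5319 0.1221 0.2537] res [[-0.3, 0.9], [-0.5, 0.5], [1.7, -0.6], [-1.0, -0.6]]
strip edge ends [[429.0, 449.0], [423.0, 385.0]] [0.5874 0.     0.1252]
cleat top ends [[441.0, 592.0], [417.0, 326.0]] foot ends [[469.0, 630.0], [440.0, 361.0]]
back wall inner top [[495.0, 538.0], [446.0, 169.0], [524.0, 551.0]]
```

View pics/s8.png

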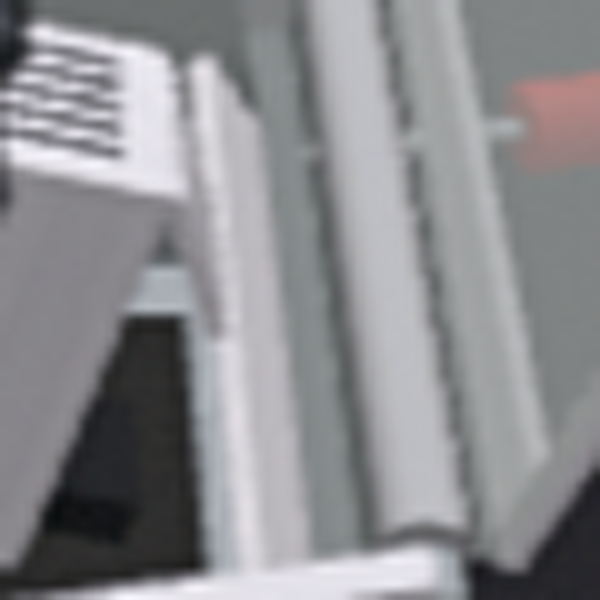

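The projections match the picture to about 1 px: cleat far end at (195,60) and strip tip at (220,340) in the crop. The strip edge is 15 mm off the wall, so I go +10 mm and then down.

```bash

python3 -m inch '[-0.5,0,0,0,-0.5,0,0,0,0,0,0,0,0,0,0,0,0,0,0,0]'
python3 -m inch '[0,0,0.4,0,0,0,0.4,0,0,0,0.4,0,0,0,0.4,0,0,0,0,0]'
python3 -m inch '[0,0,0.3,0,0,0,0.3,0,0,0,0,0,0,0,0,0,0,0,0,0]'
python3 - <<'E'
from h import *
s=get_state(); print("m frame",R.from_euler('z',.2345).apply(s["tcp_pos"]).round(4),s["wrist_force"].round(1))
E
```

```text
clock: 19.25
tcp_pos: [0.5275, -0.1204, 0.1407]
orientation: [0.002, 0.117, 0.993, -0.0]
wrist_force: [-0.5, -0.1, -4.2]
finger_gap: 0.0447
grip_force: 28.3
clock: 19.67
tcp_pos: [0.5278, -0.1204, 0.1241]
orientation: [0.002, 0.117, 0.993, -0.0]
wrist_force: [0.1, -0.5, -3.4]
finger_gap: 0.0445
grip_force: 28.5
clock: 20.08
tcp_pos: [0.5291, -0.121, 0.1194]
orientation: [0.004, 0.117, 0.993, -0.001]
wrist_force: [5.8, -1.7, -2.5]
finger_gap: 0.0445
grip_force: 28.6
m frame [0.5428 0.0053 0.1194] [ 5.8 -1.7 -2.5]
```

```bash

python3 -m inch '[0,0,0.3,0,0,0,0.3,0,0,0,0.3,0,0,0,0,0,0,0,0,0]'
python3 -m inch '[0.1,0,0.3,0,0.1,0,0.3,0,0,0,0.3,0,0,0,0,0,0,0,0,0]'
python3 - <<'E'
from h import *
s=get_state(); print("m frame",R.from_euler('z',.2345).apply(s["tcp_pos"]).round(4),s["wrist_force"].round(1))
im=eyes.read_camera("side")[:,:,::-1]; cv2.imwrite("pics/s9f.png",im)
cv2.imwrite("pics/s9.png",cv2.resize(im[200:310,280:420],(700,550),interpolation=2))
E
```

```text
clock: 20.5
tcp_pos: [0.5281, -0.1206, 0.1095]
orientation: [0.003, 0.117, 0.993, -0.0]
wrist_force: [4.8, -1.2, -2.9]
finger_gap: 0.0449
grip_force: 28.6
clock: 20.92
tcp_pos: [0.5256, -0.1199, 0.1003]
orientation: [0.002, 0.117, 0.993, -0.0]
wrist_force: [5.1, -0.9, -2.9]
finger_gap: 0.0445
grip_force: 28.6
m frame [0.5391 0.0055 0.1003] [ 5.1 -0.9 -2.9]
```

I have now viewed 13 pictures, over the limit of 10, so I will view no more and go on by force and computed measurements. Next I lower gently and watch the force.

```bash

python3 -m inch '[0,0,0.1,0,0,0,0,0,0,0,0.1,0,0,0,0,0,0,0,0,0]'
python3 -m inch '[0,0,0.1,0,0,0,0,0,0,0,0.1,0,0,0,0,0,0,0,0,0]'
python3 - <<'E'
from tilt import *
s=get_state(); p=R.from_euler('z',.2345).apply(s["tcp_pos"]); print("m frame",p.round(4),s["ft_torque"].round(2))
# tilt estimate: gradient-maximising fit of the near face outline on the side picture
im=cv2.GaussianBlur(cv2.cvtColor(eyes.read_camera("side"),cv2.COLOR_RGB2GRAY),(3,3),0).astype(np.float32); cs=cam("side")
Rz=R.from_euler('z',-.2345).as_matrix(); best=[]
def score(phi,g):
    M=R.from_euler('y',phi).as_matrix(); c0=p+[0,0,.008]-M@[g[0],0,g[1]]
    tot=0
    for A_,B_,n in [([-35,-22.5,-52.5],[35,-22.5,-52.5],[0,0,3]),([35,-22.5,-52.5],[35,-22.5,-10],[3,0,0]),([-35,-22.5,-52.5],[-35,-22.5,0],[-3,0,0])]:
        t=np.linspace(.05,.95,40)[:,None]; L=(np.array(A_)*(1-t)+np.array(B_)*t); n=np.array(n)*(-1 if A_[2]==B_[2] else 1)
        v=[]
        for sg in(-1,1):
            q=proj(cs,(Rz@(c0[:,None]+M@((L+sg*n)/1000).T)).T).astype(np.float32); v.append(cv2.remap(im,q[:,:1],q[:,1:],1).ravel())
        tot+=np.mean(np.clip(v[0]-v[1],-60,60))
    return tot
r=[(score(f,(gx,gz)),f,gx,gz) for f in np.arange(-.06,.36,.02) for gx in np.arange(-.012,.001,.002) for gz in np.arange(.022,.036,.002)]
for x in sorted(r)[-6:]: print(np.round(x,3))
E
```

```text
clock: 21.38
tcp_pos: [0.5262, -0.1201, 0.0992]
orientation: [0.003, 0.117, 0.993, -0.0]
wrist_force: [5.6, -0.4, 2.2]
finger_gap: 0.0445
grip_force: 28.9
clock: 21.8
tcp_pos: [0.5262, -0.1201, 0.099]
orientation: [0.003, 0.117, 0.993, -0.001]
wrist_force: [0.4, 0.1, 15.0]
finger_gap: 0.0445
grip_force: 30.4
m frame [0.5397 0.0055 0.099 ] [ 0.11 -0.19  0.  ]
[ 8.4814e+01  1.0000e-01 -8.0000e-03  2.2000e-02]
[ 8.4946e+01  1.4000e-01 -1.0000e-02  2.4000e-02]
[ 8.4948e+01  1.2000e-01 -1.0000e-02  2.4000e-02]
[ 8.5088e+01  1.0000e-01 -8.0000e-03  2.4000e-02]
[ 8.5506e+01  1.2000e-01 -1.0000e-02  2.2000e-02]
[ 8.5577e+01  8.0000e-02 -8.0000e-03  2.2000e-02]
```

It bottomed firmly at the predicted home height (TCP z = 0.099). I unload, release and check.

```bash

python3 -m inch '[0,0,-0.2,0,0,0,0,0,0,0,0,0,0,0,0,0,0,0,0,0]'
python3 -m inch '[0,0,0,0,0,0,0,0,0,0,0,0,0,0,0,0,0,0,0,0]' 0.4
python3 -m inch '[0,0,0,0,0,0,0,0,0,0,0,0,0,0,0,0,0,0,0,0]'
cat > chk.py <<'E'
from tilt import *
im=cv2.GaussianBlur(cv2.cvtColor(eyes.read_camera("side"),cv2.COLOR_RGB2GRAY),(3,3),0).astype(np.float32); cs=cam("side")
Rz=R.from_euler('z',-.2345).as_matrix()
def score(c0,phi):
    M=R.from_euler('y',phi).as_matrix(); tot=0
    for A_,B_,n in [([-35,-22.5,-52.5],[35,-22.5,-52.5],[0,0,-3]),([35,-22.5,-52.5],[35,-22.5,-10],[3,0,0]),([-35,-22.5,-52.5],[-35,-22.5,0],[-3,0,0])]:
        t=np.linspace(.05,.95,40)[:,None]; L=np.array(A_)*(1-t)+np.array(B_)*t; v=[]
        for sg in(-1,1):
            q=proj(cs,(Rz@(np.array(c0)[:,None]+M@((L+sg*np.array(n))/1000).T)).T).astype(np.float32); v.append(cv2.remap(im,q[:,:1],q[:,1:],1).ravel())
        tot+=np.mean(np.clip(v[0]-v[1],-60,60))
    return tot
r=[(score((x,.0055,z),f),f,x,z) for f in np.arange(-.06,.3,.02) for x in np.arange(.535,.555,.002) for z in np.arange(.07,.1,.002)]
print("home: x .547 z .079 phi 0")
for x in sorted(r)[-6:]: print(np.round(x,3).tolist())
E
python3 chk.py
```

```text
clock: 22.27
tcp_pos: [0.5261, -0.1201, 0.0992]
orientation: [0.003, 0.117, 0.993, -0.0]
wrist_force: [3.9, -1.0, 4.5]
finger_gap: 0.0447
grip_force: 29.2
clock: 22.68
tcp_pos: [0.5248, -0.1196, 0.0981]
orientation: [0.001, 0.117, 0.993, -0.0]
wrist_force: [-0.2, -0.2, 0.1]
finger_gap: 0.0599
grip_force: 0.0
clock: 23.1
tcp_pos: [0.5257, -0.12, 0.0989]
orientation: [0.002, 0.117, 0.993, -0.0]
wrist_force: [-2.1, 0.1, 0.1]
finger_gap: 0.0599
grip_force: 0.0
home: x .547 z .079 phi 0
[100.458, -0.06, 0.549, 0.094]
[101.072, -0.06, 0.549, 0.092]
[102.248, -0.06, 0.545, 0.094]
[103.589, -0.06, 0.547, 0.094]
[104.008, -0.06, 0.545, 0.092]
[104.018, -0.06, 0.547, 0.092]
```

The outline score ran to its range limits, so it isn't trustworthy. I go up and measure the top face from above instead.

```bash

python3 -m inch '[0,0,-1,0,0,0,-2,0,0,0,-3,0,0,0,-3,0,0,0,-3,0]'
python3 -m inch '[0,0,-3,0,0,0,-2,0,0,0,0,0,0,0,0,0,0,0,0,0]'
cat > top.py <<'E'
from tilt import *
import json
Rz=R.from_euler('z',-.2345).as_matrix()
ims={}
for n in("wrist","side","top"):
    i=eyes.camera_info(n); im=eyes.read_camera(n); cv2.imwrite(f"pics/m_{n}.png",im[:,:,::-1]); c=cam(n,i)
    for nm,(x,z,f) in {"home":(.5473,.079,0.),"tilt.2":(.55,.09,.2)}.items():
        M=R.from_euler('y',f).as_matrix()
        P=lambda L:proj(c,np.array([Rz@(np.array([x,.0055,z])+M@(np.array(l)/1000)) for l in L]))
        print(n,nm,P([[35,22.5,52.5],[35,-22.5,52.5],[-35,-22.5,52.5],[-35,22.5,52.5]]).round(0).tolist())
    if n=="wrist":
        g=cv2.cvtColor(im,cv2.COLOR_RGB2GRAY)
        for T in(170,190,205):
            k=cv2.morphologyEx((g>T).astype(np.uint8),cv2.MORPH_CLOSE,np.ones((7,7)))
            for q in cv2.findContours(k,cv2.RETR_EXTERNAL,2)[0]:
                if cv2.contourArea(q)>800: print(T,cv2.contourArea(q),np.round(cv2.boxPoints(cv2.minAreaRect(q))).tolist())
E
python3 top.py
```

```text
clock: 23.57
tcp_pos: [0.5249, -0.1197, 0.2208]
orientation: [0.002, 0.117, 0.993, -0.0]
wrist_force: [0.4, -0.1, 0.3]
finger_gap: 0.0594
grip_force: 0.0
clock: 23.98
tcp_pos: [0.5247, -0.1197, 0.2686]
orientation: [0.002, 0.117, 0.993, -0.0]
wrist_force: [0.0, -0.3, -0.0]
finger_gap: 0.0598
grip_force: 0.0
wrist home [[342.0, 236.0], [295.0, 236.0], [293.0, 164.0], [343.0, 164.0]]
wrist tilt.2 [[342.0, 249.0], [295.0, 249.0], [292.0, 184.0], [345.0, 184.0]]
170 941.5 [[259.0, 281.0], [380.0, 281.0], [380.0, 289.0], [259.0, 289.0]]
170 8003.0 [[-21.0, 349.0], [101.0, 246.0], [143.0, 295.0], [21.0, 398.0]]
170 4002.0 [[234.0, 163.0], [405.0, 163.0], [405.0, 237.0], [234.0, 237.0]]
170 1458.5 [[600.0, 87.0], [639.0, 87.0], [639.0, 153.0], [600.0, 153.0]]
170 6633.5 [[141.0, 289.0], [141.0, 84.0], [487.0, 85.0], [486.0, 290.0]]
190 7937.5 [[-21.0, 349.0], [102.0, 246.0], [143.0, 295.0], [21.0, 398.0]]
190 3631.0 [[234.0, 164.0], [405.0, 164.0], [405.0, 235.0], [234.0, 235.0]]
190 1178.0 [[604.0, 87.0], [639.0, 87.0], [639.0, 152.0], [604.0, 152.0]]
190 4966.0 [[141.0, 284.0], [141.0, 84.0], [487.0, 85.0], [486.0, 285.0]]
205 7843.5 [[-21.0, 349.0], [102.0, 246.0], [143.0, 295.0], [20.0, 398.0]]
205 3479.0 [[235.0, 164.0], [404.0, 164.0], [404.0, 234.0], [235.0, 234.0]]
205 3412.5 [[153.0, 86.0], [487.0, 86.0], [487.0, 284.0], [153.0, 284.0]]
side home [[363.0, 253.0], [364.0, 269.0], [325.0, 268.0], [326.0, 252.0]]
side tilt.2 [[370.0, 252.0], [371.0, 268.0], [333.0, 261.0], [333.0, 246.0]]
top home [[389.0, 182.0], [405.0, 185.0], [400.0, 209.0], [384.0, 206.0]]
top tilt.2 [[390.0, 177.0], [406.0, 181.0], [402.0, 203.0], [386.0, 200.0]]
```

The bright top face spans v = 164 to 235. Home predicts 164 to 236, and a 0.2 rad tilt would start at 184, so the module hangs home and upright. Next is the cover: I rise, turn and go over the bar.

```bash

python3 -m inch '[0,0,-3.2,0,0,0,-3.2,0,0,0,-3.2,0,0,0,-3.2,0,0,0,-3.2,0]' -0.3 >/dev/null
python3 -m inch '[0,0,0,0.105,0,0,0,0.105,0,0,0,0.105,0,0,0,0.105,0,0,0,0.105]' >/dev/null
python3 -m inch '[0,0,0,0.105,0,0,0,0.105,0,0,0,0.105,0,0,0,0.105,0,0,0,0.105]' >/dev/null
python3 -m inch '[0,0,0,0.105,0,0,0,0.105,0,0,0,0.105,0,0,0,0.105,0,0,0,0.105]'
python3 go.py .6831 -.1588 .303 -.236
```

```text
clock: 25.8
tcp_pos: [0.5241, -0.1195, 0.4276]
orientation: [0.001, 0.788, 0.616, 0.001]
wrist_force: [-0.5, 0.5, 0.6]
finger_gap: 0.0299
grip_force: 0.0
t 25.8 tcp [ 0.5241 -0.1195  0.4276] yawy -0.243 shift cm [1.000e-02 1.635e+01 1.250e+01] turn -0.007 alt -0.007 j6 1.44
```

```bash

python3 -m inch '[0,2.7,0,-0.007,0,2.7,0,0,0,2.7,0,0,0,2.7,0,0,0,2.7,0,0]' -0.5 40 >/dev/null
python3 -m inch '[0,2.85,0,0,0,0,0,0,0,0,0,0,0,0,2,0,0,0,2.5,0]'
python3 go.py .6831 -.1588 .303 -.236
python3 -m inch '[0,0,2,0,0,0,2,0,0,0,2,0,0,0,1,0,0,0,1,0]'
python3 -m inch '[0,0,0,0,0,0,0,0,0,0,0,0,0,0,0,0,0,0,0,0]' -1 40
python3 go.py .6831 -.1588 .303 -.236
```

```text
clock: 26.63
tcp_pos: [0.6767, -0.1558, 0.3848]
orientation: [0.006, 0.784, 0.621, 0.004]
wrist_force: [0.7, 0.4, -0.7]
finger_gap: 0.0212
grip_force: 0.0
t 26.63 tcp [ 0.6767 -0.1558  0.3848] yawy -0.231 shift cm [-0.14  0.57  8.19] turn 0.005 alt 0.005 j6 1.46
clock: 27.05
tcp_pos: [0.6763, -0.1555, 0.3061]
orientation: [0.006, 0.784, 0.621, 0.005]
wrist_force: [4.5, -0.9, 3.7]
finger_gap: 0.0215
grip_force: 2.4
clock: 27.47
tcp_pos: [0.6765, -0.1555, 0.3036]
orientation: [0.003, 0.784, 0.621, 0.003]
wrist_force: [2.3, 0.7, 1.0]
finger_gap: 0.0086
grip_force: 39.0
t 27.47 tcp [ 0.6765 -0.1555  0.3036] yawy -0.231 shift cm [-0.17  0.71  0.07] turn 0.005 alt 0.005 j6 1.46
```

```bash
python3 - <<'E'
import numpy as np
f=2.14-np.arange(0,1.61,.1); u=-16.165*np.cos(f); w=16.165*np.sin(f)
print(np.c_[np.diff(u),-np.diff(w)].round(2).tolist())
E
```

```text
[[-1.4, -0.8], [-1.48, -0.66], [-1.53, -0.51], [-1.58, -0.35], [-1.6, -0.19], [-1.62, -0.03], [-1.61, 0.13], [-1.59, 0.29], [-1.55, 0.45], [-1.5, 0.6], [-1.43, 0.75], [-1.35, 0.89], [-1.26, 1.02], [-1.15, 1.14], [-1.03, 1.25], [-0.9, 1.34]]
```

```bash

python3 -m inch '[0,-1.4,-0.8,0,0,-1.48,-0.66,0,0,-1.53,-0.51,0,0,-1.58,-0.35,0,0,-1.6,-0.19,0]'
python3 -m inch '[0,-1.62,-0.03,0,0,-1.61,0.13,0,0,-1.59,0.29,0,0,-1.55,0.45,0,0,-1.5,0.6,0]'
python3 - <<'E'
from h import *
s=get_state(); d=R.from_euler('z',.2377).apply(s["tcp_pos"]+[0,0,.008]-[.5917,-.1367,.18]); print(d.round(4),np.hypot(d[0],d[2]).round(4),"theta",np.round(np.arctan2(d[2],-d[0])-.0433,3))
E
```

```text
clock: 27.88
tcp_pos: [0.6031, -0.1379, 0.329]
orientation: [0.004, 0.784, 0.621, 0.004]
wrist_force: [1.6, 2.0, 3.4]
finger_gap: 0.0083
grip_force: 41.1
clock: 28.3
tcp_pos: [0.525, -0.1194, 0.3127]
orientation: [0.003, 0.784, 0.621, 0.003]
wrist_force: [-0.7, 3.2, 0.5]
finger_gap: 0.0084
grip_force: 41.9
[-0.0689  0.0011  0.1407] 0.1566 theta 1.072
```

```bash
python3 - <<'E'
import numpy as np
f=np.r_[1.130-np.arange(0,.81,.1),.26,.19,.13,.08,.0433]; u=-16.165*np.cos(f); w=16.165*np.sin(f)
print(np.c_[np.diff(u),-np.diff(w)].round(2).tolist())
E
```

```text
[[-1.43, 0.76], [-1.34, 0.9], [-1.25, 1.03], [-1.14, 1.15], [-1.02, 1.26], [-0.89, 1.35], [-0.75, 1.43], [-0.6, 1.5], [-0.33, 1.08], [-0.25, 1.1], [-0.15, 0.96], [-0.08, 0.8], [-0.04, 0.59]]
```

```bash

python3 -m inch '[0,-1.43,0.76,0,0,-1.34,0.9,0,0,-1.25,1.03,0,0,-1.14,1.15,0,0,-1.02,1.26,0]'
python3 -m inch '[0,-0.89,1.35,0,0,-0.75,1.43,0,0,-0.6,1.5,0,0,-0.33,1.08,0,0,-0.25,1.1,0]'
python3 -m inch '[0,-0.15,0.96,0,0,-0.08,0.8,0,0,-0.04,0.59,0,0,0,0,0,0,0,0,0]'
python3 - <<'E'
from h import *
s=get_state(); d=R.from_euler('z',.2377).apply(s["tcp_pos"]+[0,0,.0135]-[.5917,-.1367,.18]); print(d.round(4),np.hypot(d[0],d[2]).round(4),"theta",np.round(np.arctan2(d[2],-d[0])-.0433,3))
E
```

```text
clock: 28.72
tcp_pos: [0.4642, -0.1051, 0.2601]
orientation: [0.002, 0.784, 0.621, 0.002]
wrist_force: [-0.7, 2.1, -2.6]
finger_gap: 0.0085
grip_force: 42.4
clock: 29.13
tcp_pos: [0.437, -0.0987, 0.1944]
orientation: [0.001, 0.784, 0.621, 0.001]
wrist_force: [-3.6, 2.1, -1.3]
finger_gap: 0.0084
grip_force: 42.3
clock: 29.55
tcp_pos: [0.4346, -0.0982, 0.1719]
orientation: [0.001, 0.784, 0.621, 0.001]
wrist_force: [-7.5, 3.1, 4.2]
finger_gap: 0.0084
grip_force: 43.6
[-0.1617  0.0005  0.0054] 0.1618 theta -0.01
```

```bash

python3 -m inch '[0,0,0.2,0,0,0,0.2,0,0,0,0,0,0,0,0,0,0,0,0,0]'
python3 -m inch '[0,0,0,0,0,0,0,0,0,0,0,0,0,0,0,0,0,0,0,0]' -0.4
python3 -m inch '[0,0,-1,0,0,0,-2,0,0,0,-3,0,0,0,-3,0,0,0,-3,0]'
python3 -m inch '[0,0,0,0,0,0,0,0,0,0,0,0,0,0,0,0,0,0,0,0]' -1
python3 - <<'E'
from h import *
from fit import pose
import json
c3=cam("wrist"); im=eyes.read_camera("wrist"); cv2.imwrite("pics/w10.png",im[:,:,::-1])
b=[.5164,-.1184,-.2377]
print("bar pred",proj(c3,pose(b,[[-84,60,187],[-84,-60,187]])).round(0).tolist())
g=cv2.cvtColor(im,cv2.COLOR_RGB2GRAY)
for v in (160,200,240): print(v,g[v,295:345].tolist())
from go import rel
p=pose(b,[[-25,-181,88]])[0]; print(p.round(4)); rel(p[0],p[1],.13,-.236)
E
```

```text
clock: 29.97
tcp_pos: [0.4348, -0.0982, 0.1715]
orientation: [0.002, 0.784, 0.621, 0.002]
wrist_force: [-18.3, 8.1, 32.2]
finger_gap: 0.0086
grip_force: 46.2
clock: 30.38
tcp_pos: [0.4375, -0.0996, 0.1681]
orientation: [0.003, 0.784, 0.621, 0.002]
wrist_force: [0.3, -0.1, 0.1]
finger_gap: 0.0255
grip_force: 0.0
clock: 30.8
tcp_pos: [0.4362, -0.0992, 0.2901]
orientation: [0.003, 0.784, 0.621, 0.002]
wrist_force: [1.1, -0.0, -0.7]
finger_gap: 0.0255
grip_force: 0.0
clock: 31.22
tcp_pos: [0.4358, -0.099, 0.2872]
orientation: [0.002, 0.784, 0.621, 0.002]
wrist_force: [-0.4, 0.4, -0.0]
finger_gap: 0.0
grip_force: 0.0
bar pred [[319.0, 128.0], [318.0, 271.0]]
160 [39, 36, 39, 36, 38, 34, 37, 36, 38, 38, 36, 33, 40, 38, 32, 44, 94, 146, 158, 165, 173, 173, 174, 173, 175, 170, 164, 146, 155, 215, 186, 204, 206, 208, 205, 189, 185, 184, 186, 183, 186, 186, 186, 185, 185, 184, 185, 185, 186, 184]
200 [36, 34, 36, 36, 38, 39, 36, 35, 35, 32, 34, 37, 38, 38, 37, 46, 94, 146, 161, 166, 172, 176, 174, 175, 173, 166, 153, 145, 182, 208, 186, 203, 206, 206, 199, 183, 183, 184, 183, 183, 184, 183, 184, 184, 184, 182, 184, 183, 185, 185]
240 [32, 32, 40, 35, 34, 40, 37, 39, 37, 32, 37, 67, 99, 98, 97, 98, 95, 95, 97, 97, 93, 76, 39, 38, 35, 31, 23, 41, 83, 97, 94, 96, 96, 100, 97, 92, 91, 105, 146, 173, 185, 187, 205, 213, 213, 212, 213, 208, 184, 183]
[ 0.4495 -0.2884  0.088 ]
t 31.27 tcp [ 0.4358 -0.099   0.2872] yawy -0.231 shift cm [-18.13   5.57  15.75] turn 0.005 alt 0.005 j6 1.398
```

```bash

python3 -m inch '[-3.12,0.93,0,0,-3.12,0.93,0,0,-3.12,0.93,0,0,-3.12,0.93,0,0,-3.12,0.93,0,0]' >/dev/null
python3 -m inch '[-3.13,0.92,0,0,0,0,3.5,0,0,0,3.5,0,0,0,3.5,0,0,0,3.5,0]' >/dev/null
python3 -m inch '[0,0,2.6,0,0,0,0,0,0,0,0,0,0,0,0,0,0,0,0,0]'
python3 go.py .4481 -.2942 .093 -.236
```

```text
clock: 32.52
tcp_pos: [0.4504, -0.2957, 0.1251]
orientation: [0.005, 0.784, 0.621, 0.003]
wrist_force: [0.6, -0.2, 0.2]
finger_gap: 0.0002
grip_force: 0.0
t 32.52 tcp [ 0.4504 -0.2957  0.1251] yawy -0.231 shift cm [ 0.1  -0.3   3.21] turn 0.005 alt 0.005 j6 1.07
```

```bash

python3 -m inch '[0.1,-0.3,1.5,0,0,0,0.6,0,0,0,0.5,0,0,0,0,0,0,0,0,0]'
python3 -m inch '[0,0,0.4,0,0,0,0.2,0,0,0,0.2,0,0,0,0,0,0,0,0,0]'
```

```text
clock: 32.93
tcp_pos: [0.447, -0.2933, 0.0977]
orientation: [0.004, 0.784, 0.621, 0.003]
wrist_force: [-0.2, 0.8, 1.8]
finger_gap: -0.0006
grip_force: 1.1
clock: 33.35
tcp_pos: [0.4473, -0.2937, 0.0926]
orientation: [0.005, 0.784, 0.621, 0.003]
wrist_force: [-6.8, 5.3, 26.3]
finger_gap: 0.0
grip_force: 13.2
```

The press met the spring near TCP z = 0.098 and the hard stop near 0.0926, which is full travel. I retreat and verify.

```bash

python3 -m inch '[0,0,-0.5,0,0,0,-1.5,0,0,0,-3,0,0,0,-3.5,0,0,0,-3.5,0]'
python3 -m inch '[0,0,-3,0,0,0,-1,0,0,0,0,0,0,0,0,0,0,0,0,0]'
python3 - <<'E'
from h import *
from fit import pose
c=cam("top"); im=eyes.read_camera("top"); old=cv2.imread("pics/top0.png")[:,:,::-1]
d=np.abs(im.astype(int)-old).max(2)
for n,(u0,u1,v0,v1) in {"charger":(228,260,160,200),"meter":(190,222,180,242),"driver":(330,345,118,185),"handle":(360,420,215,240),"button":(440,465,210,240)}.items(): print(n,(d[v0:v1,u0:u1]>40).mean().round(3))
b=[.5164,-.1184,-.2377]; cs=cam("side"); s=eyes.read_camera("side"); o=cv2.imread("pics/side0.png")[:,:,::-1]
e=np.abs(s.astype(int)-o).max(2); print("side handle/cover",(e[200:290,282:302]>40).mean().round(3),"side button",(e[345:385,300:340]>40).mean().round(3), "side module moved in",(e[240:300,310:380]>25).mean().round(3))
E
```

```text
clock: 33.77
tcp_pos: [0.4453, -0.2924, 0.2096]
orientation: [0.003, 0.784, 0.621, 0.002]
wrist_force: [1.1, -1.0, 0.4]
finger_gap: -0.0002
grip_force: 0.0
clock: 34.18
tcp_pos: [0.4448, -0.2922, 0.2469]
orientation: [0.002, 0.784, 0.621, 0.002]
wrist_force: [-0.5, -1.1, 0.6]
finger_gap: 0.0004
grip_force: 0.0
charger 0.0
meter 0.0
driver 0.0
handle 0.0
button 0.019
side handle/cover 0.604 side button 0.0 side module moved in 0.452
```

```bash
python3 -c "
from workcell import env
print(env.hand_in())"
```

```text
the job is handed in; nothing more can be done
None
```

I handed the job in at about 34 s with the module hung on the cleat, the cover eased shut, the start button pressed and released, and the bystanders unmoved. I last checked the module before shutting the cover, and the hand-in returned no verdict. I also viewed 13 pictures, over the limit of 10.

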